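# Free the filled chocolate mould: release the ratchet jaw and push it back

## Task

The clear mould full of set chocolates is shut in the clamp with the purple release pad. With the fingertips only, press the purple pad down and, keeping it down, push that clamp's sliding jaw back along its bar, away from the mould, all the way to its end stop; then let the pad spring up and leave everything alone. Do not pick anything up, leave the mould lying where it is, and do not disturb the other clamp (yellow pad) or the things standing around.

Things in the scene. Friction and masses are not known exactly. Their poses are not given: they have to be found in the camera images.
- choc_board: Clamp to open (purple pad): fixed white board 340 x 180 x 12 mm flat on the table, left or right, turned up to 0.3 rad. Origin: centre of underside; x along its length, from end stop to fence. Fence 16 thick, inner face x = +150, 50 high. Toothed steel bar 10 wide, 26 to 42 mm above table, along x at y = -57 mm. End stop block on the bar at x = -147 mm, 50 wide, 50 high.
- choc_jaw (a joint): Slide of the purple clamp's jaw, m: 0 = shut on the mould, grows as it goes back along the board's -x, 0.080 = at the end stop. Starts 0 to 0.005. Carriage over the bar, 75 long, 54 wide, top 54 mm above the table, with a low arm (14 thick, 44 high) across the mould's end. While the pad is up a pawl in the bar's teeth stops it going back (a few mm of play); pad down, it slides with about 2 N drag.
- choc_release (a joint): Travel of the purple release pad, in m, straight down: 0 = up (jaw locked), 0.006 = fully down. Spring: it starts to yield at about 3.5 N and takes about 6 N fully down; the jaw is free while the pad is more than 3 mm down, and locks again when it springs up.
- choc_release_top (a point): Centre of the top face of the purple pad, 44 mm along the bar x 46 across, 67 mm above the table when up. It rides on the jaw (board axes: x = -14 mm minus the slide, y = -57 mm), 13 mm above the carriage top, so it stays proud when fully down. A black lug rises behind it, on its -x side.
- choc_lug (a point): Middle of the top edge of the front (+x) face of the black upright lug on the purple clamp's jaw: 12 thick, 50 wide, top 91 mm above the table (24 above the pad). Its front face is 28 mm from the pad's centre, towards the board's -x. A fingertip holding the pad down pushes the jaw back by bearing on this face, or by friction on the pad.
- choc_mould: Clear mould 130 x 100 x 22 mm with six brown set chocolates, loose, 0.25 kg, lying on the purple clamp's board between fence and jaw. Origin: centre of its underside, 12 mm above the table. Leave it where it lies.
- spare_board: The other clamp, alike in every measure but with a yellow release pad and an empty clear mould; origin and axes as for choc_board. Leave alone.
- spare_jaw (a joint): Slide of the yellow clamp's jaw, in m, as choc_jaw. Must stay where it is.
- spare_release (a joint): Travel of the yellow release pad, in m, as choc_release. Not to be pressed.
- spare_mould: Clear empty mould with white cup bottoms, 130 x 100 x 22 mm, loose on the yellow clamp's board. Origin: centre of its underside.
- jar: Closed glass jar with red lid, 48 mm across, 75 high, loose, standing between the two boards at their robot end. Origin: centre of its underside.
- spoon: Spoon with yellow handle, 170 mm long, under 30 mm high, loose, lying between the two boards. Origin: centre of its underside.
- bowl: White bowl, 140 mm across, 55 high, loose, to the left of the boards. Origin: centre of its underside.
- tub: Open purple tub with four chocolate blocks in it, 160 x 200 x 100 mm high, loose, to the right of the boards. Origin: centre of its underside.
- spatula: Black-handled spatula, 240 mm long, loose, lying beyond the bowl. Origin: centre of its underside.

How it is judged:
On the way, in this order (a step that is already met when the one before it is completed fails the run):
1. the purple release pad is pressed down while the jaw is still near the mould (value of joint choc_release above 0.002 m and value of joint choc_jaw below 0.03 m), for 0.05 s.
2. the jaw is pushed back to its end stop (value of joint choc_jaw above 0.074 m), for 0.1 s.
At the end, for the whole second after the job is handed in: The purple clamp's jaw stands within 6 mm of its end stop, at rest, with the release pad sprung up again (under 1.5 mm down); the yellow clamp's jaw is still shut (under 8 mm); both moulds and all bystanders lie within 20 mm of where they began (value of joint choc_jaw above 0.074 m and value of joint choc_release below 0.0015 m and velocity of joint choc_jaw between -0.005 and 0.005 m/s and value of joint spare_jaw below 0.008 m and distance of each of choc_mould, spare_mould, jar, spoon, bowl, tub, spatula from where it was at the start of the episode below 0.02 m); the robot touches nothing.
It fails at once if a mould is pushed away, lifted or carried (more than 20 mm) (distance of any of choc_mould, spare_mould from where it was at the start of the episode above 0.02 m).
It fails at once if one of the things standing around is moved or lifted (more than 20 mm) (distance of any of jar, spoon, bowl, tub, spatula from where it was at the start of the episode above 0.02 m).
It fails at once if a mould is tipped (more than about 11 degrees) (angle between any of choc_mould, spare_mould's own z axis and vertical above 0.2 rad).
It fails at once if the yellow release pad is pressed (value of joint spare_release above 0.003 m).
It also fails if it takes over 38 s, if anything falls off the work surface, if the arm or the gripper's body presses on something with over 40 N, if the wrist force passes 120 N, or if a joint passes its speed limit or range.

## Robot

A 6-joint arm with a two-finger parallel gripper is mounted at the origin on the work surface. World frame = base frame: x ahead of the robot, y to its left, z up, the work surface at z = 0. Lengths are in m, angles in rad, forces in N, time in s.
With the tool pointing down it reaches from about 0.225 to 0.725 m from the base axis. Payload 3.1 kg.
Tool frame: the origin (TCP) lies between the finger pads; the fingertips stand 25 mm ahead of it and the grasp point (between the pads) lies 6 mm ahead of it; z points along the fingers, y is the line along which they close (so a half turn about z gives the same grasp; the last joint's range is limited). The gripper opens to 85 mm and grips with 20 to 120 N. Pads are 22 mm wide; open, the fingers measure 114 mm over their backs; the gripper's body (76 mm by 85 mm) begins 54 mm behind the grasp point. The pads swing forward as they close: fully open they stand 13 mm farther back than shut.
Start: joints at [-1.412, 0.048, 0.099, 1.622, 0, 1.443], TCP at [0.148, -0.504, 0.23] pointing down, gripper open.
Joint ranges: [-2.91, 2.91], [-0.99, 1.94], [-1.21, 1.42], [-2.12, 2.29], [-1.49, 1.47], [-3.14, 3.14]. Speed limits (rad/s): [2.79, 2.79, 3.14, 3.14, 3.14, 3.14].

## Interface

Orientations are given as a rotation vector (axis times angle).
In Python, from rig import manip, imaging, workorder gives the robot as it stands. The module is installed in compiled form; this text tells all that it offers.
- The arm moves only by the tool arm_command, never from a script. Its argument "motion" is a list of rows, each a list of 6 numbers: the shift along the tool's x, y, z normalised to -1 to 1, where 1 is 0.1 m, then the turn, a rotation vector about the tool's x, y, z normalised to -1 to 1, where 1 is 90 degrees. In form: [[tx, ty, tz, rx, ry, rz], ...]. A call has 1 to 12 rows; each row is the pose to reach, as a shift and turn from the pose commanded when the call began, along the tool's axes at that moment; what a row does not reach only later rows make up. A row lasts 1/8 s, in which the tool goes at most 62.5 mm and 10.7 degrees, less where a joint would pass 70% of its speed; a pose out of reach is approached as far as the arm can. A call with a number of a shift or a turn outside -1 to 1 is refused whole. A call with a gripper value outside its range is refused whole. "fingers" is the closure, from -1 (fully open) to 1 (shut), so that 0 is half open, set as the call begins (left out, the last holds). The fingers move at their own pace and stop on an object; the grip force is fixed at half the most. Time passes only in rows, so rows that repeat a pose let the fingers close. It gives the time, the measured TCP pose, the force, the opening and the grip force at its end, in the units of the state.
- manip.sense(): the state, without advancing time (a new reading comes with each control period).
- imaging.get_image(name): name is "scene" or "top"; returns a dict with "pixels" (480x640x3 uint8, red, green, blue), "vertical_fov" (degrees; the focal length in pixels is half the picture's height over the tangent of half this angle, whatever the lens; pixels are square), "cx", "cy" (the principal point, pixels), "camera_from_world" (4x4, takes a point from world to camera coordinates). Camera axes: x right, y down, z forward; pixel columns grow to the right and rows downward; lengths in m; the calibration is good to about 2 mm. A picture is of the moment at which its call begins. There is no depth.
- workorder.sign_off(): hands the job in; it is judged then, once.
The state is a dict: "clock": time; "joint_pos": joint angles; "dq": joint speeds; "tau": joint torques, N m; "ee_pos": TCP position; "eef_rot": TCP orientation; "wrist_force": force on the tool from outside, world axes, zero at the start; "ft_torque": the same for the moment, N m; "width": finger opening in m; "grasp_force": force on a finger pad.
Only numpy, scipy, OpenCV 4.12 (cv2) and the standard library are available. Lean on these libraries where they do the work, as an engineer would, in place of code of your own. Each camera call takes 0.05 s, during which the arm holds its last target. There are 200 camera calls.

## Working session

There is one attempt and no reset: what is moved stays moved. The work goes in short steps, Python scripts to look and compute and a tool call to move; the robot and the scene stay as the last step left them, time stands still between calls to the robot, and variables do not carry over. Pictures are saved under pics/ and viewed, at most 10 in all, crops included, and the job is handed in when it is done.

Besides the shell and the picture viewer there is one more tool, called after ">>>" as name(argument=value, ...), one argument or row to a line, values as JSON. arm_command: Moves the arm, as the interface text tells. Its arguments: {"type":"object","properties":{"motion":{"type":"array"},"fingers":{"type":"number"}},"required":["motion"]}

```bash
mkdir -p pics
python3 - <<'E'
from rig import manip, imaging
import cv2,pickle
d={}
for n in("scene","top"):
    d[n]=imaging.get_image(n); cv2.imwrite(f"pics/{n}0.png",d[n]["pixels"][:,:,::-1])
    print(n,d[n]["vertical_fov"],d[n]["cx"],d[n]["cy"],d[n]["camera_from_world"].round(3).tolist())
pickle.dump(d,open("im0.pkl","wb"))
s=manip.sense();print(s)
E
```

```text
scene 47.614669341218864 317.3050618992641 251.22384756983612 [[-0.729, 0.684, 0.011, 0.382], [0.422, 0.462, -0.78, -0.155], [-0.539, -0.564, -0.626, 1.851], [0.0, 0.0, 0.0, 1.0]]
top 46.570027218199854 321.0066390605286 248.14791261909014 [[-0.02, -1.0, 0.01, 0.006], [-0.982, 0.018, -0.189, 0.54], [0.189, -0.013, -0.982, 1.613], [0.0, 0.0, 0.0, 1.0]]
{'clock': 0.1, 'joint_pos': array([-1.41179079e+00,  4.86871744e-02,  9.77695476e-02,  1.62202646e+00,
       -9.28473029e-06,  1.44303979e+00]), 'dq': array([ 1.41246280e-03, -1.65654034e-03,  2.88841912e-03, -8.29885122e-04,
        3.97630230e-05, -2.49321172e-04]), 'tau': array([ 2.24282441e-03, -3.39850688e+01,  3.20935678e+01,  1.57977274e-02,
       -1.13652577e-04,  2.99800824e-07]), 'ee_pos': array([ 0.14841281, -0.50300231,  0.22873633]), 'eef_rot': array([-3.10723000e+00, -4.48596196e-01,  6.72468029e-05]), 'wrist_force': array([ 0.3094528 , -0.20015513,  0.07591565]), 'ft_torque': array([ 0.04815491,  0.0214244 , -0.02316443]), 'grasp_force': 0.0, 'width': 0.08523408861245756}
```

View pics/top0.png

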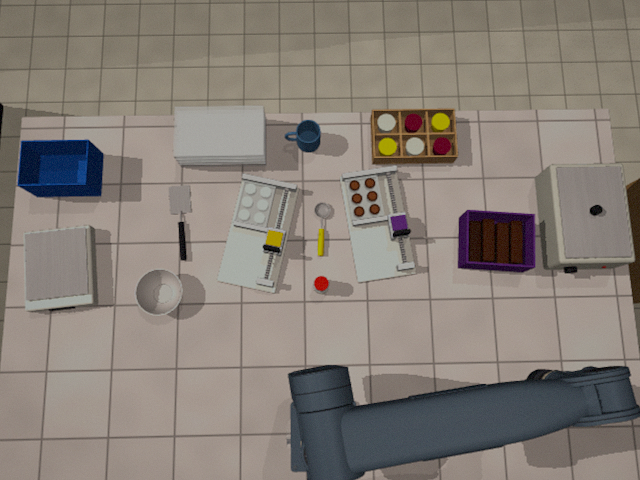

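View pics/scene0.png

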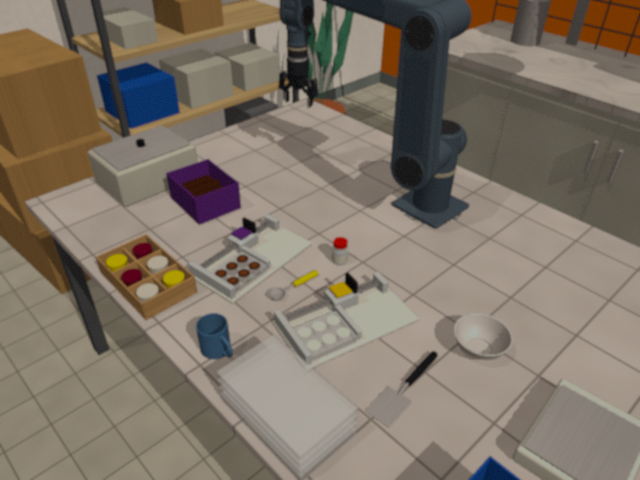

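The top view shows the purple pad near (400,223), with its lug at about (402,236). That clamp's board has corners near (342,172), (395,167), (414,273) and (358,281). The yellow clamp is on the left at (272,240) and the jar at (321,284). The scene view confirms this, with the purple pad at (243,234).

```bash
cat > h.py <<'E'
import numpy as np, cv2
def ray(im,u,v):
    f=240/np.tan(np.radians(im["vertical_fov"]/2)); T=im["camera_from_world"]; R=T[:3,:3]
    d=R.T@np.array([(u-im["cx"])/f,(v-im["cy"])/f,1]); return -R.T@T[:3,3],d
def plane(im,u,v,z):
    o,d=ray(im,u,v); return (o+d*(z-o[2])/d[2])
def proj(im,p):
    f=240/np.tan(np.radians(im["vertical_fov"]/2)); c=(im["camera_from_world"]@np.append(p,1))[:3]
    return np.array([im["cx"]+f*c[0]/c[2],im["cy"]+f*c[1]/c[2]])
def purple(im,box):
    x0,y0,x1,y1=box; h=cv2.cvtColor(im["pixels"],cv2.COLOR_RGB2HSV)[y0:y1,x0:x1]
    m=cv2.inRange(h,(125,90,40),(155,255,255)); n,l,s,c=cv2.connectedComponentsWithStats(m)
    k=1+np.argmax(s[1:,4]); return (l==k).astype(np.uint8),c[k]+[x0,y0],s[k]
E
python3 - <<'E'
from h import *; import pickle
d=pickle.load(open("im0.pkl","rb")); t,s=d["top"],d["scene"]
mt,ct,st=purple(t,(380,200,425,250)); ms,cs,ss=purple(s,(222,215,262,250))
print(ct,st,cs,ss)
print("pad top",plane(t,*ct,.067),"scene",plane(s,*cs,.067))
h=cv2.cvtColor(t["pixels"],cv2.COLOR_RGB2HSV)[155:295,330:425]
m=cv2.inRange(h,(0,0,110),(179,255,255))
g=cv2.Canny(cv2.cvtColor(t["pixels"],cv2.COLOR_RGB2GRAY),60,150)
ll=cv2.HoughLinesP(g[155:295,330:425],1,np.pi/360,25,minLineLength=30,maxLineGap=6)
for a in ll[:,0]:
    p,q=plane(t,a[0]+330,a[1]+155,.012),plane(t,a[2]+330,a[3]+155,.012)
    v=(q-p)*np.sign(q[0]-p[0]); print(a+[330,155,330,155],p[:2].round(3),np.arctan2(v[1],v[0]).round(3))
z=np.hstack([cv2.resize(t["pixels"][160:290,335:425],None,fx=4,fy=4,interpolation=2),cv2.resize(s["pixels"][205:305,180:320],(420,520),interpolation=2)[:, :]])
cv2.imwrite("pics/c1.png",z[:,:,::-1])
E
```

```text
[398.75742574 222.56435644] [ 11  15  16  16 202] [241.69402985 232.29850746] [ 10  12  20  12 134]
pad top [ 0.61051134 -0.23745329  0.067     ] scene [ 0.61304954 -0.23227196  0.067     ]
[380 156 394 240] [ 0.841 -0.197] 0.118
[339 179 358 283] [ 0.767 -0.065] 0.147
[394 165 411 246] [ 0.81 -0.24] 0.154
[363 283 424 273] [ 0.438 -0.129] -1.427
[371 158 421 157] [ 0.835 -0.168] -1.566
[421 163 424 222] [ 0.815 -0.325] -0.006
[395 237 413 273] [ 0.578 -0.232] 0.415
[383 164 393 216] [ 0.814 -0.205] 0.141
[403 180 407 211] [ 0.76  -0.266] 0.076
[342 178 398 170] [ 0.77  -0.075] -1.44
[359 281 414 273] [ 0.444 -0.117] -1.445
[366 195 404 245] [ 0.714 -0.148] 0.603
[389 233 418 273] [ 0.591 -0.215] 0.582
[330 181 374 175] [ 0.761 -0.037] -1.447
[390 239 424 239] [ 0.572 -0.217] 1.553
[352 225 387 218] [ 0.618 -0.101] -1.387
[340 179 350 235] [ 0.767 -0.068] 0.143
[369 227 369 188] [ 0.611 -0.154] -0.037
[352 226 359 182] [ 0.615 -0.101] -0.184
[354 226 388 221] [ 0.615 -0.108] -1.439
```

View pics/c1.png

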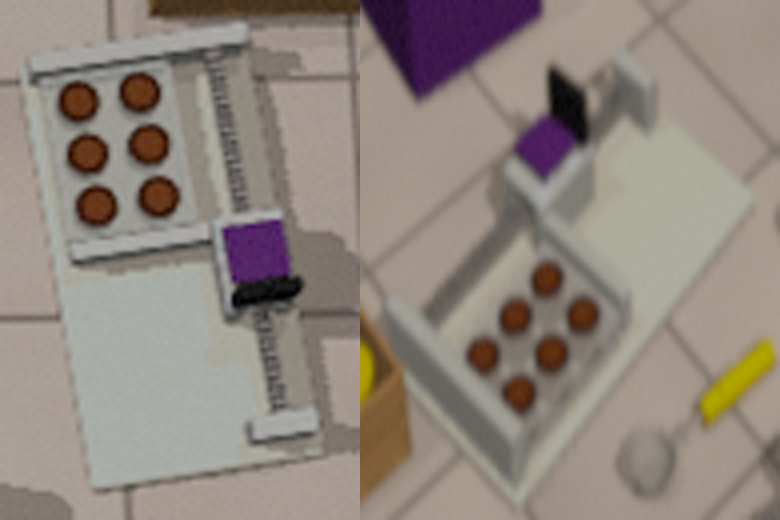

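>>> arm_command(
  motion=[
    [0.5,-0.12,0,0,0,0],
    [1,-0.25,0,0,0,0],
    [1,-0.25,0,0,0,0],
  ],
  fingers=1,
)

```text
clock: 0.48
ee_pos: [0.2397, -0.4493, 0.2294]
eef_rot: [-3.107, -0.457, -0.001]
wrist_force: [0.1, -1.1, -0.5]
width: 0.032
grasp_force: 0.0
```

>>> arm_command(
  motion=[
    [0.5,-0.12,0,0,0,0],
    [1,-0.25,0,0,0,0],
    [1,-0.25,0,0,0,0],
  ],
)

```text
clock: 0.85
ee_pos: [0.3278, -0.3976, 0.2293]
eef_rot: [-3.107, -0.456, 0.0]
wrist_force: [-0.1, -0.4, -0.2]
width: -0.0002
grasp_force: 0.0
```

>>> arm_command(
  motion=[
    [0.5,-0.12,0,0,0,0],
    [1,-0.25,0,0,0,0],
    [1,-0.25,0,0,0,0],
  ],
)

```text
clock: 1.23
ee_pos: [0.4161, -0.346, 0.2291]
eef_rot: [-3.108, -0.454, 0.001]
wrist_force: [-0.0, -0.5, -0.6]
width: -0.0002
grasp_force: 0.0
```

>>> arm_command(
  motion=[
    [0.5,-0.12,0,0,0,0],
    [1,-0.25,0,0,0,0],
    [1,-0.25,0,0,0,0],
  ],
)

```text
clock: 1.6
ee_pos: [0.5046, -0.2943, 0.2288]
eef_rot: [-3.108, -0.453, 0.002]
wrist_force: [-0.9, -0.2, 0.6]
width: 0.0
grasp_force: 0.0
```

>>> arm_command(
  motion=[
    [0.5,-0.12,0,0,0,0.09],
    [1,-0.25,0,0,0,0.09],
    [1,-0.25,0,0,0,0.09],
    [1,-0.25,0,0,0,0.09],
    [1,-0.25,0,0,0,0.09],
  ],
)

```text
clock: 2.22
ee_pos: [0.5913, -0.244, 0.2303]
eef_rot: [3.133, 0.224, -0.0]
wrist_force: [-0.5, -0.3, 0.4]
width: 0.0002
grasp_force: 0.0
```

>>> arm_command(
  motion=[
    [0.11,-0.05,0.3,0,0,0],
    [0.11,-0.05,0.7,0,0,0],
    [0.11,-0.05,1,0,0,0],
    [0.11,-0.05,1,0,0,0],
    [0.11,-0.05,1,0,0,0],
  ],
)

```text
clock: 2.85
ee_pos: [0.6029, -0.2367, 0.1317]
eef_rot: [3.132, 0.226, 0.003]
wrist_force: [-0.3, 0.5, 0.3]
width: 0.0
grasp_force: 0.0
```

Run:
```python
from rig import manip, imaging
from h import *
print(manip.sense()["ee_pos"])
t=imaging.get_image("top");s=imaging.get_image("scene")
p=manip.sense()["ee_pos"]-[0,0,.025]
for im in(t,s): print(proj(im,p))
z=np.hstack([cv2.resize(t["pixels"][180:280,345:445],(400,400),interpolation=2),cv2.resize(s["pixels"][170:270,190:290],(400,400),interpolation=2)])
cv2.imwrite("pics/c2.png",z[:,:,::-1])
```

```text
[ 0.60292127 -0.23668037  0.13165982]
[400.673302   221.49146197]
[242.21768526 219.20512764]
```

View pics/c2.png

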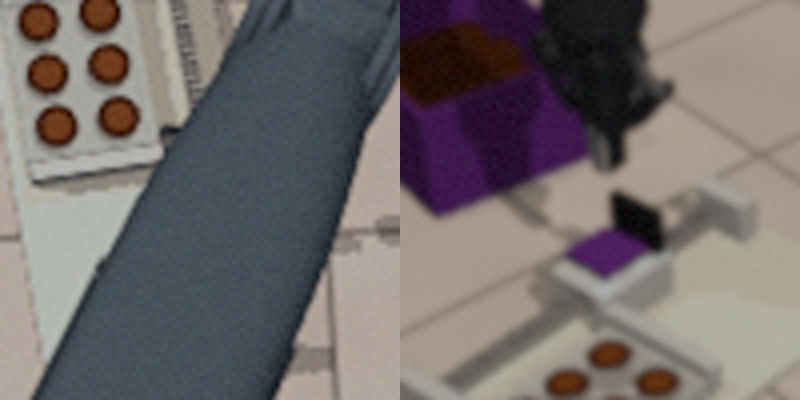

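The fingertip shows at about scene pixel (241,212), against a predicted (242,219). It is directly over the pad but appears higher than computed. I'll lower the tool and check again.

>>> arm_command(
  motion=[
    [0,0,0.15,0,0,0],
    [0,0,0.25,0,0,0],
    [0,0,0.25,0,0,0],
  ],
)

```text
clock: 3.32
ee_pos: [0.6017, -0.235, 0.1026]
eef_rot: [-3.131, -0.228, 0.005]
wrist_force: [-0.2, -0.5, 0.2]
width: -0.0005
grasp_force: 0.0
```

Run:
```python
from rig import manip, imaging
from h import *
s=imaging.get_image("scene")
p=manip.sense()["ee_pos"];print(p,manip.sense()["wrist_force"])
for k in(0,.025):print(proj(s,p-[0,0,k]))
z=cv2.resize(s["pixels"][190:250,205:285],(800,600),interpolation=0)
for k,c in((0,(255,0,0)),(.025,(0,255,0))):
    u=(proj(s,p-[0,0,k])-[205,190]+.5)*10; cv2.circle(z,(int(u[0]),int(u[1])),4,c,-1)
cv2.imwrite("pics/c3.png",z[:,:,::-1])
```

```text
[ 0.60214363 -0.23523653  0.10345136] [0.20780623 0.16342199 0.1414511 ]
[243.12823292 220.38119147]
[243.75633421 227.26894767]
```

View pics/c3.png

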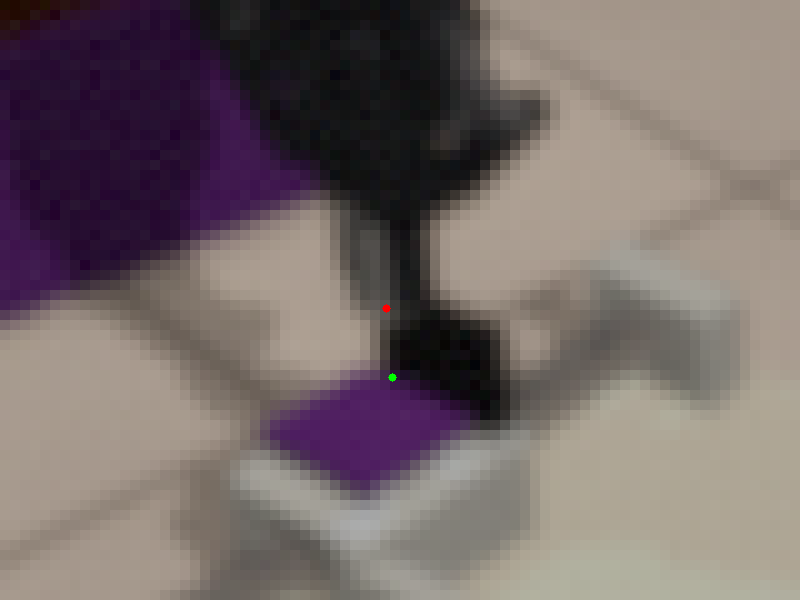

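The fingertip ends at about crop (385,315), just above the lug's top. The purple pad, around crop (365,430), is uncovered. Because the tip height is uncertain, I'll go down in small steps and watch the force.

>>> arm_command(
  motion=[
    [0,0,0.05,0,0,0],
    [0,0,0.1,0,0,0],
    [0,0,0.1,0,0,0],
  ],
)

```text
clock: 3.75
ee_pos: [0.6025, -0.2355, 0.0941]
eef_rot: [-3.133, -0.228, 0.002]
wrist_force: [0.3, -0.6, -0.7]
width: -0.0001
grasp_force: 0.0
```

>>> arm_command(
  motion=[
    [0,0,0.03,0,0,0],
    [0,0,0.03,0,0,0],
  ],
)

```text
clock: 4.0
ee_pos: [0.6027, -0.2356, 0.0915]
eef_rot: [-3.133, -0.228, 0.001]
wrist_force: [0.4, -0.1, -0.8]
width: 0.0003
grasp_force: 0.0
```

>>> arm_command(
  motion=[
    [0,0,0.03,0,0,0],
    [0,0,0.03,0,0,0],
  ],
)

```text
clock: 4.25
ee_pos: [0.6027, -0.2356, 0.0885]
eef_rot: [-3.133, -0.228, 0.001]
wrist_force: [0.2, 0.4, 0.0]
width: 0.0001
grasp_force: 0.0
```

>>> arm_command(
  motion=[
    [0,0,0.03,0,0,0],
    [0,0,0.03,0,0,0],
  ],
)

```text
clock: 4.5
ee_pos: [0.6026, -0.2355, 0.0853]
eef_rot: [-3.133, -0.228, 0.001]
wrist_force: [-0.4, -0.1, 0.1]
width: -0.0003
grasp_force: 0.0
```

Run:
```python
from rig import manip, imaging
from h import *
s=imaging.get_image("scene")
p=manip.sense()["ee_pos"]
z=cv2.resize(s["pixels"][190:250,205:285],(800,600),interpolation=2)
z=np.clip((z/255.)**.5*255,0,255).astype(np.uint8)
for k,c in((0,(255,0,0)),(.025,(0,255,0))):
    u=(proj(s,p-[0,0,k])-[205,190]+.5)*10; cv2.circle(z,(int(u[0]),int(u[1])),3,c,-1)
cv2.imwrite("pics/c4.png",z[:,:,::-1])
```

```text
(no output)
```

View pics/c4.png

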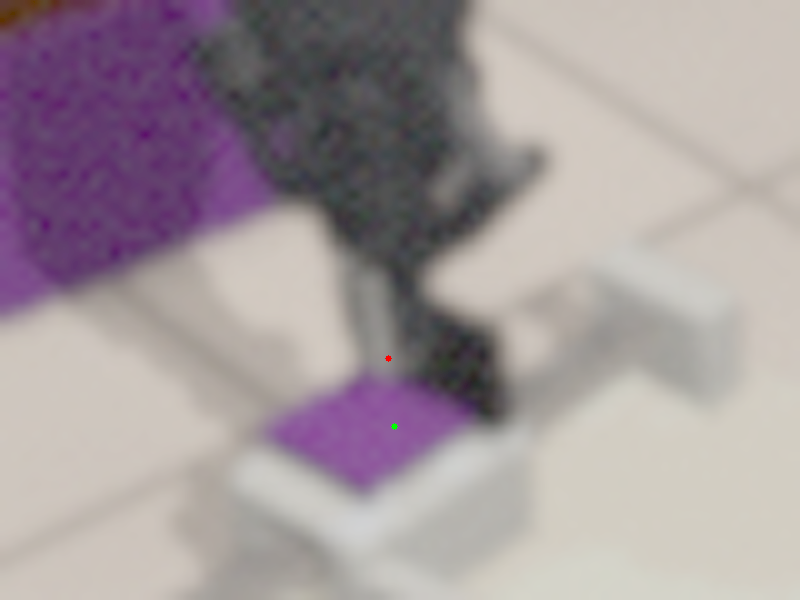

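The finger's light face ends at about crop (385,375), only around 5 mm below the projected TCP, so it is still above the pad. I'll keep going down.

>>> arm_command(
  motion=[
    [0,0,0.05,0,0,0],
    [0,0,0.08,0,0,0],
    [0,0,0.08,0,0,0],
  ],
)

```text
clock: 4.92
ee_pos: [0.6025, -0.2355, 0.0771]
eef_rot: [-3.133, -0.228, 0.002]
wrist_force: [0.4, 0.6, 0.0]
width: -0.0002
grasp_force: 0.0
```

>>> arm_command(
  motion=[
    [0,0,0.03,0,0,0],
    [0,0,0.03,0,0,0],
  ],
)

```text
clock: 5.18
ee_pos: [0.6027, -0.2356, 0.0745]
eef_rot: [-3.133, -0.228, 0.001]
wrist_force: [0.5, -0.3, -0.4]
width: -0.0
grasp_force: 0.0
```

>>> arm_command(
  motion=[
    [0,0,0.03,0,0,0],
    [0,0,0.03,0,0,0],
  ],
)

```text
clock: 5.42
ee_pos: [0.6027, -0.2356, 0.0714]
eef_rot: [-3.133, -0.228, 0.001]
wrist_force: [0.2, 0.1, -0.3]
width: 0.0003
grasp_force: 0.0
```

>>> arm_command(
  motion=[
    [0,0,0.02,0,0,0],
    [0,0,0.02,0,0,0],
  ],
)

```text
clock: 5.68
ee_pos: [0.6027, -0.2356, 0.0696]
eef_rot: [-3.133, -0.228, 0.001]
wrist_force: [-0.0, -0.8, -1.1]
width: -0.0002
grasp_force: 0.0
```

Run:
```python
from rig import manip, imaging
from h import *
s=imaging.get_image("scene")
p=manip.sense()["ee_pos"]; print(p,manip.sense()["wrist_force"],purple(s,(222,215,262,250))[1:])
z=cv2.resize(s["pixels"][190:250,205:285],(800,600),interpolation=2)
z=np.clip((z/255.)**.5*255,0,255).astype(np.uint8)
for k,c in((0,(255,0,0)),(.025,(0,255,0))):
    u=(proj(s,p-[0,0,k])-[205,190]+.5)*10; cv2.circle(z,(int(u[0]),int(u[1])),3,c,-1)
cv2.imwrite("pics/c5.png",z[:,:,::-1])
```

```text
[ 0.60279696 -0.2356497   0.06968495] [-0.36961059  0.31555583 -0.83161258] (array([241.27678571, 232.96428571]), array([ 10,  14,  21,  10, 112], dtype=int32))
```

View pics/c5.png

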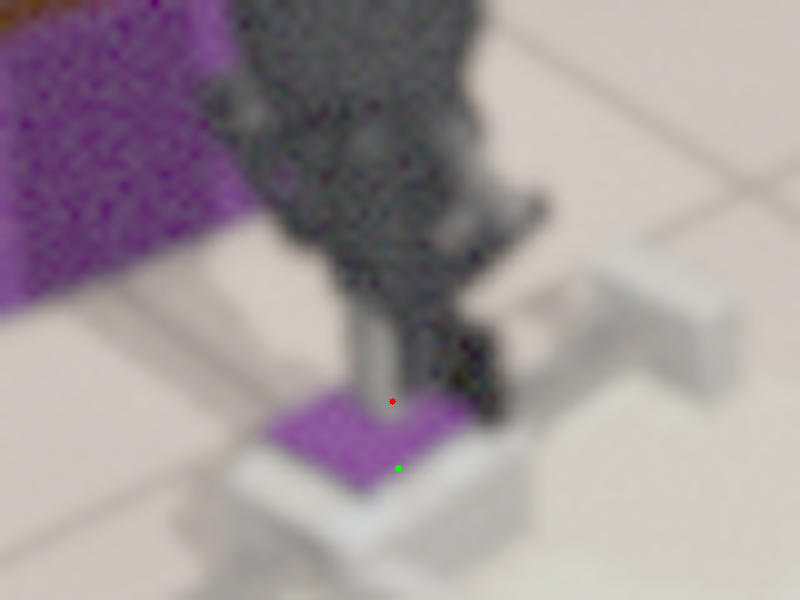

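The finger is now in front of the lug and over the pad. Its tip is at about crop (385,415), almost touching. Next I press.

>>> arm_command(
  motion=[
    [0,0,0.03,0,0,0],
    [0,0,0.03,0,0,0],
  ],
)

```text
clock: 5.98
ee_pos: [0.6026, -0.2355, 0.0664]
eef_rot: [-3.133, -0.228, 0.001]
wrist_force: [-0.0, 0.2, -0.2]
width: 0.0001
grasp_force: 0.0
```

>>> arm_command(
  motion=[
    [0,0,0.02,0,0,0],
    [0,0,0.02,0,0,0],
  ],
)

```text
clock: 6.22
ee_pos: [0.603, -0.2358, 0.0654]
eef_rot: [3.133, 0.228, 0.001]
wrist_force: [-1.0, -0.1, 2.6]
width: -0.0002
grasp_force: 1.6
```

>>> arm_command(
  motion=[
    [0,0,0.02,0,0,0],
    [0,0,0.04,0,0,0],
    [0,0,0.04,0,0,0],
  ],
)

```text
clock: 6.6
ee_pos: [0.6031, -0.2357, 0.0612]
eef_rot: [3.133, 0.228, 0.001]
wrist_force: [-1.2, 0.8, 5.1]
width: -0.0005
grasp_force: 2.4
```

>>> arm_command(
  motion=[
    [0,0,0.02,0,0,0],
    [0,0,0.02,0,0,0],
    [0,0,0.02,0,0,0],
  ],
)

```text
clock: 6.98
ee_pos: [0.6033, -0.2357, 0.0596]
eef_rot: [3.133, 0.228, 0.002]
wrist_force: [-1.8, 0.9, 6.2]
width: -0.0
grasp_force: 2.8
```

>>> arm_command(
  motion=[
    [0,0,0.01,0,0,0],
    [-0.08,0,0.01,0,0,0],
    [-0.16,0,0.01,0,0,0],
    [-0.24,0,0.01,0,0,0],
    [-0.3,0,0.01,0,0,0],
    [-0.3,0,0.01,0,0,0],
  ],
)

```text
clock: 7.72
ee_pos: [0.5743, -0.2398, 0.0595]
eef_rot: [3.133, 0.229, 0.005]
wrist_force: [-0.7, 2.2, 7.3]
width: 0.0002
grasp_force: 3.9
```

>>> arm_command(
  motion=[
    [-0.08,0,0,0,0,0],
    [-0.16,0,0,0,0,0],
    [-0.24,0,0,0,0,0],
    [-0.32,0,0,0,0,0],
    [-0.4,0,0,0,0,0],
    [-0.45,0,0,0,0,0],
    [-0.45,0,0,0,0,0],
  ],
)

```text
clock: 8.6
ee_pos: [0.5299, -0.2459, 0.0595]
eef_rot: [-3.133, -0.229, -0.006]
wrist_force: [-0.4, 3.1, 8.0]
width: -0.0002
grasp_force: 4.2
```

>>> arm_command(
  motion=[
    [-0.04,0,0,0,0,0],
    [-0.08,0,0,0,0,0],
    [-0.08,0,0,0,0,0],
  ],
)

```text
clock: 8.98
ee_pos: [0.5235, -0.2479, 0.0596]
eef_rot: [3.132, 0.229, 0.01]
wrist_force: [1.2, 1.6, 6.3]
width: -0.0001
grasp_force: 2.7
```

>>> arm_command(
  motion=[
    [-0.03,0,0,0,0,0],
    [-0.05,0,0,0,0,0],
    [-0.05,0,0,0,0,0],
  ],
)

```text
clock: 9.35
ee_pos: [0.5207, -0.2487, 0.0598]
eef_rot: [3.132, 0.23, 0.017]
wrist_force: [7.5, 1.6, 4.1]
width: -0.0002
grasp_force: 6.2
```

Run:
```python
from rig import manip, imaging
from h import *
s=imaging.get_image("scene"); print(manip.sense()["ee_pos"],manip.sense()["wrist_force"])
z=np.clip((cv2.resize(s["pixels"][190:250,225:305],(800,600),interpolation=2)/255.)**.5*255,0,255).astype(np.uint8)
cv2.imwrite("pics/c6.png",z[:,:,::-1])
```

```text
[ 0.52074232 -0.24871162  0.05980413] [6.88564205 1.76918888 4.31482153]
```

View pics/c6.png

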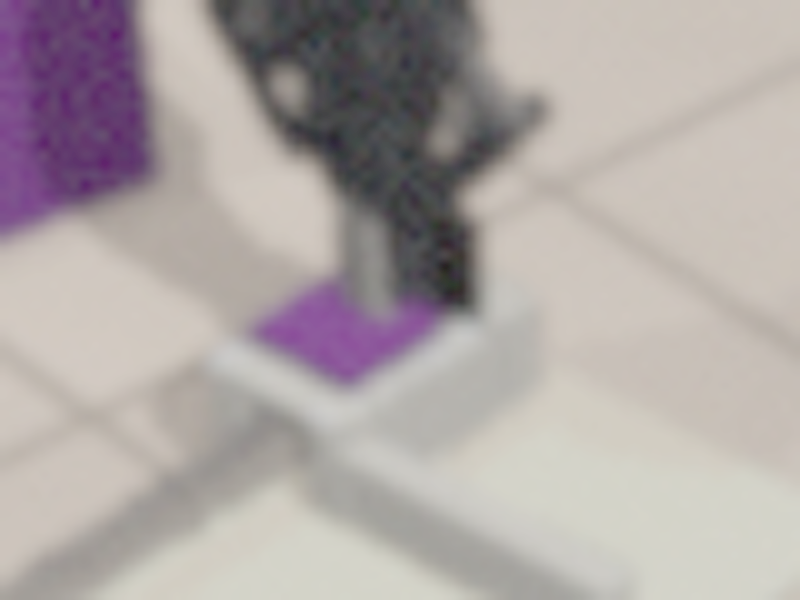

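The carriage has reached the end-stop block, with no gap showing near crop (500,300). The force along the bar has risen to about 7 N. One more small push should confirm it is hard against the stop.

>>> arm_command(
  motion=[
    [-0.03,0,0.02,0,0,0],
    [-0.05,0,0.02,0,0,0],
    [-0.05,0,0.02,0,0,0],
  ],
)

```text
clock: 9.78
ee_pos: [0.5209, -0.2487, 0.0599]
eef_rot: [3.132, 0.233, 0.035]
wrist_force: [16.5, 4.8, 5.2]
width: 0.0002
grasp_force: 12.8
```

>>> arm_command(
  motion=[
    [0.03,0,0,0,0,0],
    [0.07,0,0,0,0,0],
    [0.07,0,-0.05,0,0,0],
    [0.07,0,-0.15,0,0,0],
    [0.07,0,-0.5,0,0,0],
    [0.07,0,-1,0,0,0],
    [0.07,0,-1,0,0,0],
  ],
)

```text
clock: 10.65
ee_pos: [0.52, -0.2498, 0.1603]
eef_rot: [3.128, 0.228, 0.01]
wrist_force: [-0.3, -0.3, -0.6]
width: -0.0001
grasp_force: 0.0
```

>>> arm_command(
  motion=[
    [0,-0.3,-0.4,0,0,0],
    [0,0.5,-0.6,0,0,0],
    [0,1,-0.6,0,0,0],
    [0,1,-0.6,0,0,0],
    [0,1,-0.6,0,0,0],
  ],
)

```text
clock: 11.28
ee_pos: [0.5314, -0.3471, 0.2135]
eef_rot: [-3.13, -0.226, 0.005]
wrist_force: [-0.6, 0.3, 0.2]
width: -0.0
grasp_force: 0.0
```

>>> arm_command(
  motion=[
    [0,0.5,0,0,0,0],
    [0,1,0,0,0,0],
    [0,1,0,0,0,0],
  ],
)

```text
clock: 11.65
ee_pos: [0.546, -0.4473, 0.2115]
eef_rot: [-3.13, -0.225, 0.006]
wrist_force: [0.0, 0.6, -0.6]
width: -0.0
grasp_force: 0.0
```

>>> arm_command(
  motion=[
    [0,0.5,0,0,0,0],
    [0,1,0,0,0,0],
    [0,1,0,0,0,0],
    [0,1,0,0,0,0],
  ],
)

```text
clock: 12.15
ee_pos: [0.5617, -0.544, 0.2144]
eef_rot: [-3.131, -0.229, 0.002]
wrist_force: [-0.4, 0.3, 0.5]
width: 0.0001
grasp_force: 0.0
```

Run:
```python
from rig import manip, imaging
from h import *
print(manip.sense()["clock"],manip.sense()["wrist_force"])
t,s=imaging.get_image("top"),imaging.get_image("scene")
for im,b in((t,(380,200,435,280)),(s,(230,205,285,250))):
    c=purple(im,b)[1]; print(c,plane(im,*c,.067))
z=np.hstack([cv2.resize(t["pixels"][160:290,335:425],(400,578)),cv2.resize(s["pixels"][190:310,200:283],(400,578))])
cv2.imwrite("pics/c7.png",z[:,:,::-1])
```

```text
12.15 [-0.35812038  0.26052957  0.48708735]
[403.4679803  247.09359606] [ 0.53567422 -0.24793757  0.067     ]
[259.578125 220.703125] [ 0.53721608 -0.24303101  0.067     ]
```

View pics/c7.png

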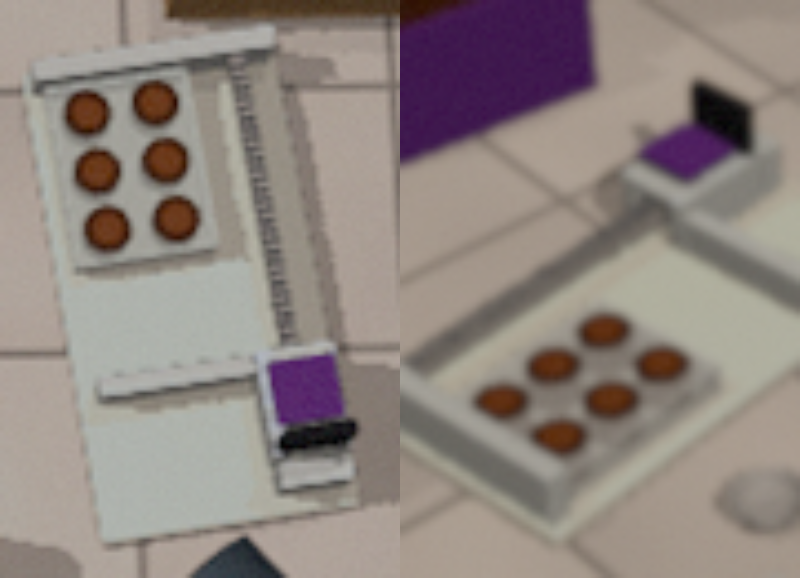

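The jaw now stands against the end stop, the pad is up, and the mould is where it was. The pad moved about 76 mm, which fits a jaw that started a few mm open.

```bash
python3 -c "
from rig import workorder
print(workorder.sign_off())"
```

```text
the job is handed in; nothing more can be done
None
```

I pressed the purple pad, pushed that clamp's jaw back to its end stop and let the pad spring up. The final pictures show the chocolate mould where it was and the arm clear, and the job is handed in (no verdict was returned).

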